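# Slide a clutch plate under the probe head

## Task

Take the plain, large steel clutch ring (the one without teeth) and slide it flat along the bench gauge's base, from its open front in under the low probe head, without bumping the head. Push it home by feel until it bears on the V stop hidden underneath and has just shifted that stop, by a few millimetres (1 to 6), then let go and leave it lying flat and centred there. Leave the other two clutch rings and the hub where they are.

Things in the scene. Friction and masses are not known exactly. Their poses are not given: they have to be found in the camera images.
- plate: The plain flat steel ring to be gauged: outside diameter 96 mm, bore 60 mm, 6 mm thick, about 0.2 kg, no teeth, lying flat on the bench. Origin: centre of its underside; z is its axis. The rim band is 18 mm wide and can be pinched from above with one finger in the bore. It slides on the gauge's base with 1 to 2 N. At the stop its near edge is still 12 to 36 mm outside the head.
- gauge: The bench gauge, fixed: a flat dark base 280 x 150 mm, 25 mm high, column and readout (125 mm high) at its rear. Origin: underside of the base, below the probe head's front edge, mid-width; x points from the open front to the rear (the way to slide in), y left, z up. Base: x = -130 to 150 mm; open from above up to x = 0, under the head from 0 to 110 mm, then the column.
- probe: The delicate probe head of the gauge, a grey block 110 (x) x 120 (y) x 34 mm out over the base, axes as the gauge. Its underside is 9 mm above the base (34 mm above the bench), so the ring has 3 mm to spare; its top is 68 mm above the bench (a round cap to 74 mm). Origin: lower front edge, mid-width. It must not be hit with more than 12 N.
- stop (a joint): How far (m) the V stop (two low pins hidden under the probe head, which centre the ring on the gauge's y = 0) has been pushed rearwards from its setting: 0 at the start, at most 0.016. The setting varies and cannot be read: it meets the ring when the ring's centre is 12 to 36 mm past the head's front edge. Held by friction only: it shifts under about 9 N and stays where left (no spring).
- toothed: Bystander: a steel clutch ring of about the same size, but with eight square teeth around it (116 mm over the teeth, 6 mm thick). Origin: centre of its underside.
- smallring: Bystander: a smaller plain steel ring, outside diameter 72 mm, bore 44 mm, 6 mm thick. Origin: centre of its underside.
- hub: Bystander: an aluminium flanged hub, 72 mm across, 26 mm high. Origin: centre of its underside.
Not all that is in view belongs to the job. Leave any blue look-alike of the plate alone.

How it is judged (in metres and radians):
On the way:
1. the ring lies on the gauge's base, flat, its leading edge under the probe head, the stop not yet touched (x of plate in the frame of gauge between -0.046 and 0.036 m and z of plate in the frame of gauge between 0.022 and 0.0285 m and angle between plate's own z axis and vertical below 0.06 rad and value of joint stop below 0.001 m), for 0.1 s.
At the end, for the whole second after the job is handed in: The ring lies flat on the gauge's base (within 2 mm in height and 0.04 rad), under the probe head with its centre 10 to 44 mm past the head's front edge and within 5 mm of the gauge's mid-line, at rest and released; the hidden stop has been shifted by 1 to 6 mm (value of joint stop between 0.001 and 0.006 m and x of plate in the frame of gauge between 0.01 and 0.044 m and y of plate in the frame of gauge between -0.005 and 0.005 m and z of plate in the frame of gauge between 0.023 and 0.027 m and angle between plate's own z axis and vertical below 0.04 rad and linear speed of plate below 0.01 m/s); the robot touches nothing.
It fails at once if the probe head is hit with more than 12 N (contact force between probe and anything else above 12 N).
It fails at once if the other clutch rings or the hub are moved by more than 25 mm (distance of any of toothed, smallring, hub from where it was at the start of the episode above 0.025 m).
It also fails if it takes over 62 s, if anything falls off the work surface, if the arm or the gripper's body presses on something with over 40 N, if the wrist force passes 120 N, or if a joint passes its speed limit or range.

## Robot

A 7-joint arm with a two-finger parallel gripper is mounted at the origin on the work surface. World frame = base frame: x ahead of the robot, y to its left, z up, the work surface at z = 0. Lengths are in mm, angles in rad, forces in N, time in s.
With the tool pointing down it reaches from about 400 to 875 mm from the base axis. Payload 6.5 kg.
Tool frame: the origin (TCP) lies at the very end of the fingers, on their centre line; the grasp point (between the pads) lies 19 mm behind it; z points along the fingers, y is the line along which they close (so a half turn about z gives the same grasp; the last joint's range is limited). The gripper opens to 85 mm and grips with 20 to 120 N. Pads are 22 mm wide; open, the fingers measure 114 mm over their backs; the gripper's body (76 mm by 85 mm) begins 54 mm behind the grasp point. The pads swing forward as they close: fully open they stand 13 mm farther back than shut.
Start: joints at [-1.391, 0.536, -0.004, 1.538, 0.003, 1.067, -0.071], TCP at [158.162, 630.456, 231.29] pointing down, gripper open.
Joint ranges: [-2.7, 2.7], [-0.37, 2.16], [-1.27, 1.26], [0.24, 2.4], [-1.31, 4.45], [0.19, 1.91], [-2.76, 2.76]. Speed limits (rad/s): [2.39, 2.39, 3.14, 3.14, 3.14, 3.14, 3.14].

## Interface

Orientations are given as a unit quaternion [x, y, z, w].
In Python, from workcell import status, read_camera, bot gives the robot as it stands.
- The arm moves only by the shell command python3 -m jog 'ROWS' [FORCE]. ROWS is JSON, a list that holds one entry, the list of rows, each a list of 5 numbers: the shift along the tool's x, y, z in mm, then the turn about the tool's z in degrees, then the opening, from 0 (shut) to 1 (fully open). In form: [[[tx, ty, tz, spin, jaw], ...]]. A call has 1 to 12 rows; each row shifts and turns the commanded pose from where the row before left it, along the tool's axes as they then stand; what a row does not reach is not made up. A row lasts 1/12 s, in which the tool goes at most 41.7 mm and 7.16 degrees, less where a joint would pass 70% of its speed; a pose out of reach is approached as far as the arm can. A call is refused whole if a number of a shift passes 41.7 or a number of a turn 7.16, either way. A call with a gripper value outside its range is refused whole. The fingers move at their own pace and stop on an object; FORCE is the grip in N (left out, the last holds). Time passes only in rows, so rows that do not move let the fingers close. It gives the time, the measured TCP pose, the force, the opening and the grip force at its end, in the units of the state.
- status.get_state(): the state, without advancing time (a new reading comes with each control period).
- read_camera(name): name is "side" or "top" or "wrist"; returns a dict with "img" (384x512x3 uint8, red, green, blue), "vfov" (degrees; the focal length in pixels is half the picture's height over the tangent of half this angle, whatever the lens; pixels are square), "cx", "cy" (the principal point, pixels), "rvec" (rotation vector, rad) and "tvec" (3), from world to camera coordinates, as OpenCV has them; the wrist camera has in their place "tool_from_camera" (4x4, takes a point from camera to tool coordinates, whose origin is the TCP and whose axes are the flange's). Camera axes: x right, y down, z forward; pixel columns grow to the right and rows downward; lengths in mm; the calibration is good to about 2 mm. The wrist camera is an equidistant fisheye: a pixel r from the principal point sees the ray r / f radians off the axis. A picture is of the moment at which its call begins: read the wrist's pose just before it. There is no depth.
- bot.finish_job(): hands the job in; it is judged then, once.
The state is a dict: "t": time; "joint_positions": joint angles; "qd": joint speeds; "effort": joint torques, N m; "tcp_pos": TCP position; "tool_rot": TCP orientation; "force": force on the tool from outside, world axes, zero at the start; "torque": the same for the moment, N m; "grip_width": finger opening in mm; "grip_force": force on a finger pad.
Only numpy, scipy, OpenCV 4.12 (cv2) and the standard library are available. Lean on these libraries where they do the work, as an engineer would, in place of code of your own. Each camera call takes 0.05 s, during which the arm holds its last target. There are 200 camera calls.

## Working session

There is one attempt and no reset: what is moved stays moved. The work goes in short steps, Python scripts to look and compute and a shell command to move; the robot and the scene stay as the last step left them, time stands still between calls to the robot, and variables do not carry over. Pictures are saved under pics/ and viewed, at most 10 in all, crops included, and the job is handed in when it is done.

```bash
mkdir -p pics; ls; cat > h.py <<'E'
import numpy as np,cv2
from workcell import status,read_camera,bot
from scipy.spatial.transform import Rotation as R
def ray2plane(c,px,z):
    f=c['img'].shape[0]/2/np.tan(np.radians(c['vfov'])/2)
    Rm=cv2.Rodrigues(np.array(c['rvec'],float))[0];t=np.array(c['tvec'],float)
    px=np.atleast_2d(px).astype(float)
    d=np.c_[(px[:,0]-c['cx'])/f,(px[:,1]-c['cy'])/f,np.ones(len(px))]@Rm
    o=-Rm.T@t.ravel()
    return o+d*((z-o[2])/d[:,2])[:,None]
E
python3 - <<'E'
from h import *
import pickle
C={n:read_camera(n) for n in('top','side')}
pickle.dump(C,open('c0.pkl','wb'))
for n in C: cv2.imwrite(f'pics/{n}0.png',C[n]['img'][...,::-1]); print(n,{k:v for k,v in C[n].items() if k!='img'})
print(status.get_state())
E
```

```text
pics
top {'vfov': 44.18628528069037, 'cx': 257.9003811230403, 'cy': 188.63824038634777, 'rvec': array([ 2.17303187, -2.17589199,  0.08210683]), 'tvec': array([-116.02400256,  525.98577499, 1232.92949427])}
side {'vfov': 44.087756941903734, 'cx': 259.87880776820305, 'cy': 192.33454273456027, 'rvec': array([ 2.07706657, -0.30760883,  0.19883915]), 'tvec': array([-557.1621013 ,   88.58389665,  993.3876187 ])}
{'t': 0.1, 'joint_positions': array([-1.39117462,  0.53708397, -0.00442727,  1.53878483,  0.00259226,
        1.06726304, -0.07116206]), 'qd': array([ 1.20974784e-03, -2.26462368e-03,  4.40329768e-04, -2.59012946e-03,
       -6.00309944e-05,  1.69893685e-04,  7.05096200e-05]), 'effort': array([ 3.02628199e-03, -5.84556592e+01,  1.05202172e+00, -2.59773356e+01,
        1.26366934e-02,  4.60197261e-03,  3.50240796e-06]), 'tcp_pos': array([158.06065158, 629.9091882 , 230.50085493]), 'tool_rot': array([ 1.22553856e-01,  9.92461568e-01, -7.65798468e-04, -3.78941130e-05]), 'force': array([-0.00390107,  0.74462102, -0.03142853]), 'torque': array([-0.0188023 ,  0.02099372,  0.02447365]), 'grip_force': 0.0, 'grip_width': 85.65040474886764}
```

View pics/top0.png

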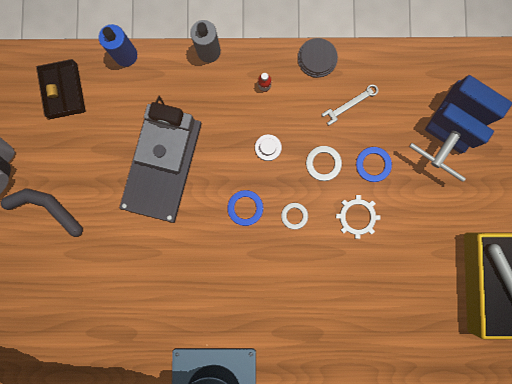

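View pics/side0.png

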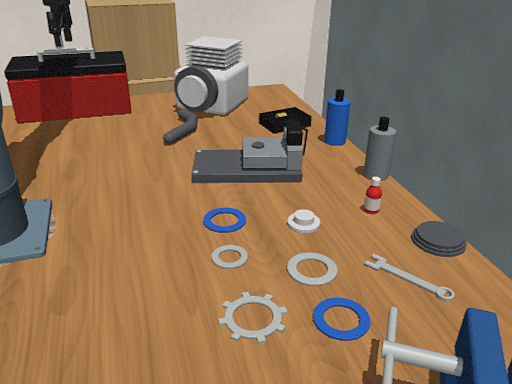

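Top view: the plain large steel ring is at (323,163). Look-alikes are the blue rings at (245,208) and (374,164), the small ring at (294,216), the toothed ring at (358,217) and the hub at (268,148). The gauge's front is at about (147,215) and its column at about (166,115). I choose (323,163) and will check it in a crop.

```bash
python3 - <<'E'
from h import *
import pickle
C=pickle.load(open('c0.pkl','rb'))
def rings(n,boxes,z):
    c=C[n]; hsv=cv2.cvtColor(c['img'],cv2.COLOR_RGB2HSV)
    m=((hsv[...,1]<60)&(hsv[...,2]>130)).astype('uint8')
    for b in boxes:
        mm=np.zeros_like(m); mm[b[1]:b[3],b[0]:b[2]]=m[b[1]:b[3],b[0]:b[2]]
        cs=max(cv2.findContours(mm,cv2.RETR_EXTERNAL,cv2.CHAIN_APPROX_NONE)[0],key=len)[:,0]
        w=ray2plane(c,cs,z)[:,:2].astype(np.float32); print(n,b,cv2.fitEllipse(w))
rings('top',[(300,140,347,187),(275,197,313,235)],6)
rings('side',[(280,245,345,292)],6)
t=C['top']['img'][90:235,100:220]; r=C['top']['img'][130:245,220:400]
cv2.imwrite('pics/g.png',np.hstack([cv2.resize(t[...,::-1],(480,580),interpolation=2),cv2.resize(cv2.resize(r[...,::-1],(320,204),interpolation=2),(320,580))*0+0]) if 0 else cv2.resize(t[...,::-1],(480,580),interpolation=2))
cv2.imwrite('pics/r.png',cv2.resize(C['top']['img'][130:245,220:400][...,::-1],(720,460),interpolation=2))
E
```

```text
top (300, 140, 347, 187) ((596.982177734375, -293.60205078125), (92.03400421142578, 93.87152862548828), 164.226806640625)
top (275, 197, 313, 235) ((455.0290222167969, -213.6619415283203), (68.29904174804688, 69.50637817382812), 169.4026336669922)
side (280, 245, 345, 292) ((595.7772216796875, -294.71246337890625), (94.01433563232422, 94.83918762207031), 9.8480806350708)
```

View pics/g.png

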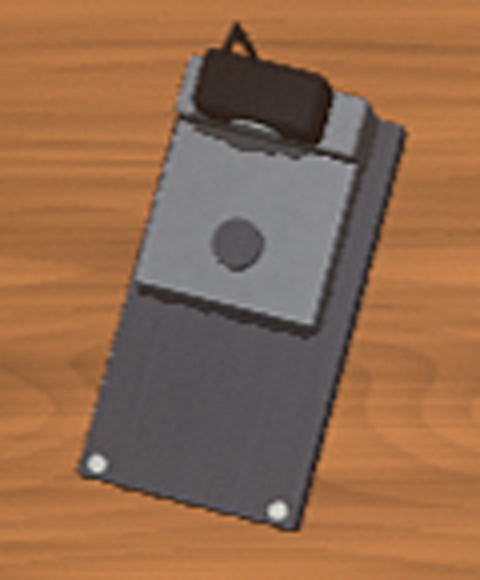

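View pics/r.png

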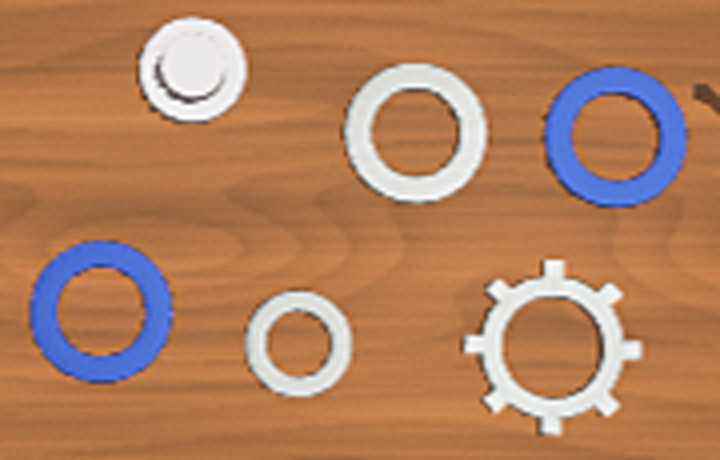

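Both crops confirm it: a plain steel ring, no teeth, larger than the small one, not blue. Gauge crop: base front corners at (80,474) and (299,529), rear right corner (404,125), head's front top edge from (140,288) to (318,328).

```bash
python3 - <<'E'
from h import *
import pickle
from scipy.optimize import least_squares
C=pickle.load(open('c0.pkl','rb')); c=C['top']
crop=np.array([[80,474],[299,529],[404,125],[140,288],[318,328]],float)
px=np.array([100,90])+(crop+.5)/4-.5
loc=np.array([[-130,75],[-130,-75],[150,-75],[0,60],[0,-60.]]);Z=[25,25,25,68,68]
w=np.array([ray2plane(c,p,z)[0][:2] for p,z in zip(px,Z)])
f=lambda q:((loc@np.array([[np.cos(q[2]),np.sin(q[2])],[-np.sin(q[2]),np.cos(q[2])]])+q[:2])-w).ravel()
s=least_squares(f,[550,170,-.25]);print(w.round(1),s.x,np.degrees(s.x[2]),s.fun.round(1))
E
python3 -m jog '[[[0,-41,0,7.1,0.6],[0,-41,0,7.1,0.6],[0,0,0,7.1,0.6],[0,0,0,7.1,0.6],[0,0,0,7.1,0.6],[0,0,0,7.1,0.6],[0,0,0,7.1,0.6],[0,0,0,7.1,0.6],[0,0,0,7.1,0.6],[0,0,0,7.1,0.6],[0,0,0,7.1,0.6],[0,0,0,7.1,0.6]]]'
```

```text
[[474.5 248.7]
 [438.1 103.3]
 [708.1  36.6]
 [592.2 199.9]
 [566.1  84.9]] [ 5.80737517e+02  1.43944353e+02 -2.43271887e-01] -13.938452391059293 [-1.9 -0.7 -1.6 -0.8  0.2 -1.6  3.   2.3  0.2  0.8]
t: 1.1
tcp_pos: [133.3, 552.1, 230.9]
tool_rot: [0.764, 0.645, -0.0, 0.0]
force: [0.4, 0.2, -0.3]
grip_width: 51.3
grip_force: 0.0
```

```bash
python3 -m jog '[[[-20,35,0,4.3,0.5],[-20,35,0,0,0.5],[-20,35,0,0,0.5],[-20,35,0,0,0.5],[-20,35,0,0,0.5],[-20,35,0,0,0.5],[-20,35,0,0,0.5],[-20,35,0,0,0.5],[-20,35,0,0,0.5],[-20,35,0,0,0.5],[-20,35,0,0,0.5],[-20,35,0,0,0.5]]]'
python3 -m jog '[[[-37,15,0,0,0.5],[-37,15,0,0,0.5],[-37,15,0,0,0.5],[-37,15,5,0,0.5],[-37,15,5,0,0.5],[-37,15,10,0,0.5],[-37,15,10,0,0.5],[-37,15,10,0,0.5],[-37,15,10,0,0.5],[-37,15,10,0,0.5],[-37,15,10,0,0.5],[0,0,0,0,0.5]]]'
```

```text
t: 2.1
tcp_pos: [488.1, 221.2, 231.2]
tool_rot: [0.786, 0.619, -0.0, -0.0]
force: [-0.2, 0.7, -0.2]
grip_width: 42.6
grip_force: 0.0
t: 3.1
tcp_pos: [549.7, -221.6, 160.0]
tool_rot: [0.789, 0.614, -0.003, 0.002]
force: [-0.6, -0.5, 0.4]
grip_width: 42.8
grip_force: 0.0
```

```bash
python3 -m jog '[[[-30,12,20,0,0.5],[-29,12,20,0,0.5],[0,0,20,0,0.5],[0,0,0,0,0.5],[0,0,0,0,0.5]]]'
cat > w.py <<'E'
from h import *
import sys
def wrist(name):
    s=status.get_state(); c=read_camera('wrist'); cv2.imwrite(f'pics/{name}.png',c['img'][...,::-1])
    T=np.eye(4);T[:3,:3]=R.from_quat(s['tool_rot']).as_matrix();T[:3,3]=s['tcp_pos']
    return s,c,T@np.array(c['tool_from_camera'])
def back(c,W,px,z):
    px=np.atleast_2d(px).astype(float);f=192/np.tan(np.radians(c['vfov'])/2)
    v=px-[c['cx'],c['cy']];r=np.hypot(*v.T);th=r/f
    d=np.c_[v/np.maximum(r,1e-9)[:,None]*np.sin(th)[:,None],np.cos(th)]@W[:3,:3].T
    o=W[:3,3];return o+d*((z-o[2])/d[:,2])[:,None]
def fwd(c,W,P):
    f=192/np.tan(np.radians(c['vfov'])/2);q=(np.asarray(P)-W[:3,3])@W[:3,:3]
    r=np.hypot(q[:,0],q[:,1]);th=np.arctan2(r,q[:,2]);return q[:,:2]/r[:,None]*(f*th)[:,None]+[c['cx'],c['cy']]
E
python3 - <<'E'
from w import *
s,c,W=wrist('w1')
import pickle;pickle.dump((s,c,W),open('w1.pkl','wb'))
a=np.linspace(0,2*np.pi,60);p=fwd(c,W,np.c_[596.4+48*np.cos(a),-294.2+48*np.sin(a),a*0+6])
im=c['img'][...,::-1].copy()
for q in p: cv2.circle(im,tuple(int(v) for v in q),1,(0,0,255),-1)
cv2.imwrite('pics/w1o.png',im);print(s['tcp_pos'],c['vfov'])
E
```

```text
t: 3.52
tcp_pos: [560.5, -273.8, 100.1]
tool_rot: [0.786, 0.618, -0.001, -0.001]
force: [-0.3, 0.8, 0.2]
grip_width: 42.7
grip_force: 0.0
[ 560.54007575 -273.8128709   100.07738864] 65.70646984690485
```

View pics/w1o.png

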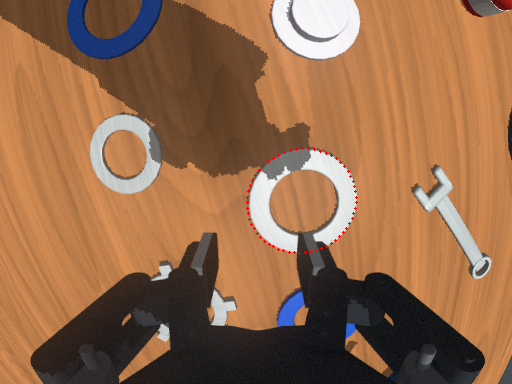

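```bash
python3 -m jog '[[[-11,0.5,20,0,0.5],[0,0,30,0,0.5],[0,0,30,0,0.5],[0,0,12,0,0.5],[0,0,4,0,0.5],[0,0,0,0,0.5]]]'
```

```text
t: 4.07
tcp_pos: [559.9, -284.7, 5.7]
tool_rot: [0.785, 0.619, 0.0, -0.0]
force: [-0.0, 0.3, 0.2]
grip_width: 42.8
grip_force: 0.0
```

```bash
python3 -m jog '[[[0,-1.3,2.5,0,0.5],[0,0,0,0,0.15],[0,0,0,0,0.1],[0,0,0,0,0.1],[0,0,0,0,0.1],[0,0,0,0,0.1],[0,0,0,0,0.1],[0,0,0,0,0.1]]]' 60
```

```text
t: 4.73
tcp_pos: [559.0, -285.4, 4.4]
tool_rot: [0.786, 0.618, 0.001, 0.001]
force: [-1.1, 1.5, 7.4]
grip_width: 14.3
grip_force: 55.9
```

```bash
python3 -m jog '[[[0,0,-5,0,0.1],[0,0,-15,0,0.1],[0,0,-25,0,0.1],[0,0,-25,0,0.1],[0,0,0,0,0.1]]]'
python3 - <<'E'
from w import *
s,c,W=wrist('w2')
E
```

```text
t: 5.15
tcp_pos: [561.1, -287.1, 78.7]
tool_rot: [0.786, 0.618, 0.002, 0.004]
force: [1.3, -1.0, -1.6]
grip_width: 14.3
grip_force: 56.0
```

View pics/w2.png

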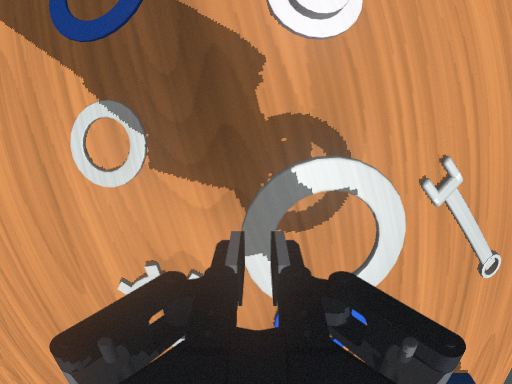

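The ring is held, seen clear of the bench with its shadow below it at (325,230). Next I carry it over the front of the gauge's base.

```bash
python3 -m jog '[[[10,-5,-20,0,0.1],[25,-11,-20,0,0.1],[36,-16,0,0,0.1],[36,-16,0,0,0.1],[36,-16,0,0,0.1],[36,-16,0,0,0.1],[36,-16,0,0,0.1],[36,-16,0,0,0.1],[36,-16,0,0,0.1],[36,-16,0,0,0.1],[36,-16,0,0,0.1],[20,-8,0,0,0.1]]]'
python3 -m jog '[[[15,-5,0,0,0.1],[10,0,0,0,0.1],[0,0,0,0,0.1],[0,0,0,0,0.1]]]'
python3 - <<'E'
from w import *
from scipy.spatial.transform import Rotation as R
s,c,W=wrist('w3')
g=np.array([[np.cos(-.24327),np.sin(-.24327)],[np.sin(.24327),np.cos(.24327)]])
print('gauge xy',g@(s['tcp_pos'][:2]-[580.7,143.9]),R.from_quat(s['tool_rot']).as_matrix().round(4))
im=c['img'][...,::-1].copy()
P=[]
def w(x,y,z): return [580.7+.9706*x+.2409*y,143.9-.2409*x+.9706*y,z]
for x in np.arange(-130,1,10): P+= [w(x,75,25),w(x,-75,25)]
for y in np.arange(-60,61,10): P+=[w(0,y,68),w(-130,y,25),w(0,y,34)]
for q in fwd(c,W,np.array(P)): cv2.circle(im,tuple(int(round(v)) for v in q),1,(0,0,255),-1)
cv2.imwrite('pics/w3o.png',im)
E
```

```text
t: 6.2
tcp_pos: [481.6, 128.0, 112.3]
tool_rot: [0.784, 0.621, -0.0, -0.001]
force: [0.7, 0.1, -1.7]
grip_width: 14.0
grip_force: 56.1
t: 6.53
tcp_pos: [485.1, 147.6, 112.7]
tool_rot: [0.786, 0.619, -0.0, 0.0]
force: [0.1, -0.6, -2.8]
grip_width: 14.2
grip_force: 56.2
gauge xy [-93.66939454 -19.47835544] [[ 2.349e-01  9.720e-01  1.000e-04]
 [ 9.720e-01 -2.349e-01 -7.000e-04]
 [-7.000e-04  3.000e-04 -1.000e+00]]
```

View pics/w3o.png

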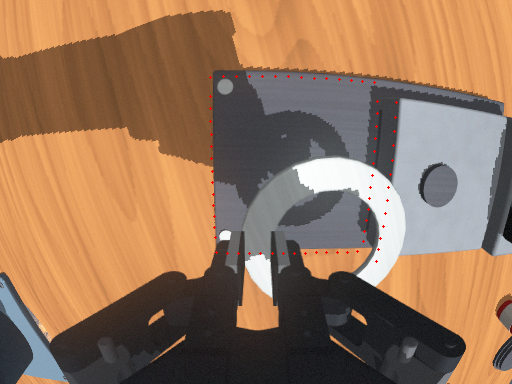

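The overlay fits the gauge within a few pixels. The base screws at (225,87) and (225,236), and the head's top left corner at (399,99), refine its mid-line.

```bash
python3 - <<'E'
from w import *
s,c,W=wrist('w4')
g=np.array([[.9706,-.2409],[.2409,.9706]])
for px,z in [((225,87),26),((225,236),26),((399,99),68),((213,70),25),((391,254),68)]:
    print(px,(g@(back(c,W,px,z)[0][:2]-[580.7,143.9])).round(1))
# ring: bright fit
C=read_camera('side'); cv2.imwrite('pics/s4.png',cv2.resize(C['img'][100:230,150:350][...,::-1],(800,520),interpolation=2))
E
```

```text
(225, 87) [-117.9   65.6]
(225, 236) [-120.7  -58.7]
(399, 99) [ 2.3 61.2]
(213, 70) [-127.3   79.3]
(391, 254) [ 12.3 -55.8]
```

View pics/s4.png

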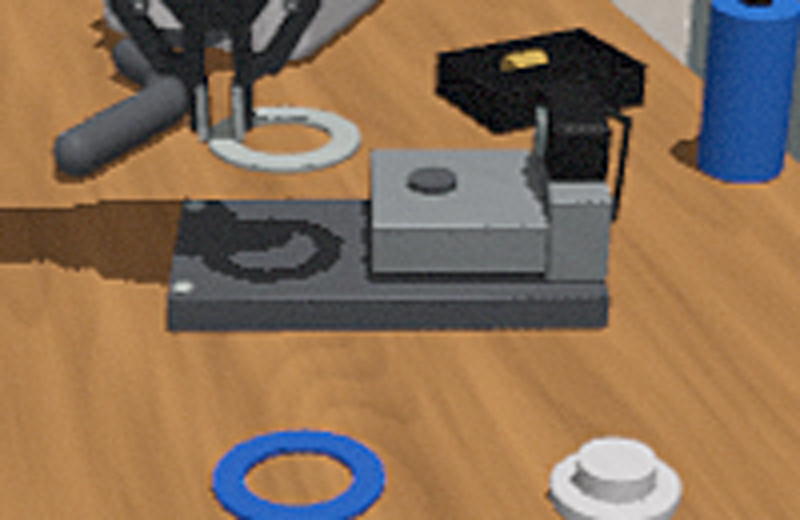

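The ring is held about level at (285,138), in front of the head, whose front face is at x≈372. The mid-line lies about 2–3 mm further left than my first estimate, so I correct for that and lower.

```bash
python3 -m jog '[[[11,-5,0,0,0.1],[10.5,-4.5,10,0,0.1],[0,0,20,0,0.1],[0,0,20,0,0.1],[0,0,16,0,0.1],[0,0,8,0,0.1],[0,0,0,0,0.1],[0,0,0,0,0.1]]]'
```

```text
t: 7.35
tcp_pos: [480.6, 171.7, 38.6]
tool_rot: [0.786, 0.619, -0.0, -0.0]
force: [0.5, -0.2, -2.4]
grip_width: 14.0
grip_force: 56.2
```

```bash
python3 -m jog '[[[0,0,4,0,0.1],[0,0,2,0,0.1],[0,0,1,0,0.1],[0,0,0,0,0.1]]]'; python3 -m jog '[[[0,0,1,0,0.1],[0,0,1,0,0.1],[0,0,0,0,0.1]]]'
```

```text
t: 7.68
tcp_pos: [480.8, 171.6, 32.0]
tool_rot: [0.786, 0.619, 0.0, -0.0]
force: [0.5, 0.4, -3.5]
grip_width: 14.1
grip_force: 56.1
t: 7.93
tcp_pos: [480.9, 171.5, 29.8]
tool_rot: [0.786, 0.619, 0.0, 0.0]
force: [0.1, -0.2, -1.5]
grip_width: 13.6
grip_force: 56.4
```

```bash
python3 -m jog '[[[0,0,0.5,0,0.1],[0,0,0,0,0.3],[0,0,0,0,0.45],[0,0,0,0,0.45],[0,0,0,0,0.45],[0,0,0,0,0.45],[0,0,-20,0,0.45],[0,0,-30,0,0.45],[0,0,-30,0,0.45],[0,0,0,0,0.45]]]'
python3 - <<'E'
from w import *
C=read_camera('top'); cv2.imwrite('pics/t5.png',C['img'][...,::-1])
s,c,W=wrist('w5')
hsv=cv2.cvtColor(c['img'],cv2.COLOR_RGB2HSV)
im=c['img'][...,::-1].copy()
def w(x,y,z): return [580.7+.9706*x+.2409*y,143.9-.2409*x+.9706*y,z]
for cx in (-64,):
  a=np.linspace(0,6.28,80)
  for r in (48,30):
    for q in fwd(c,W,np.array([w(cx+r*np.cos(t),2+r*np.sin(t),31) for t in a])): cv2.circle(im,tuple(int(round(v)) for v in q),1,(0,0,255),-1)
cv2.imwrite('pics/w5o.png',im); print(s['tcp_pos'],s['force'])
E
```

```text
t: 8.77
tcp_pos: [483.9, 172.2, 113.8]
tool_rot: [0.786, 0.618, 0.004, 0.001]
force: [1.1, 0.7, -0.0]
grip_width: 38.4
grip_force: 0.0
[482.73124059 172.19842045 111.82281824] [ 0.02605509 -0.2267085   0.32892367]
```

View pics/w5o.png

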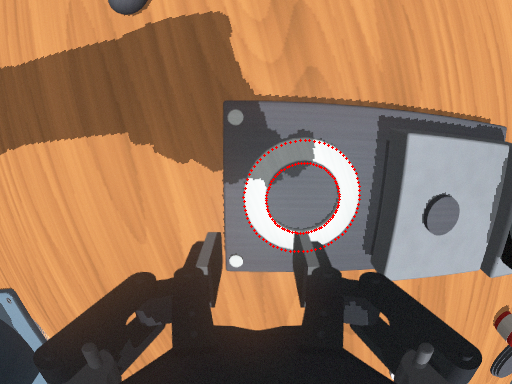

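The ring lies flat on the base, matching the overlay; screws at (235,117) and (236,262), head's front top corners at about (407,134) and (386,278). Next I check the ring's offset from the mid-line within this same picture.

```bash
python3 - <<'E'
from w import *
s,c,W=wrist('w6')
g=np.array([[.9706,-.2409],[.2409,.9706]]);G=lambda px,z:(g@(back(c,W,px,z)[:,:2]-[580.7,143.9]).T).T
im=c['img'];gray=cv2.cvtColor(im,cv2.COLOR_RGB2GRAY)
for b in [(225,107,247,128),(226,252,248,272)]:
    y,x=np.nonzero(gray[b[1]:b[3],b[0]:b[2]]>np.percentile(gray[b[1]:b[3],b[0]:b[2]],50)+40)
    m=[x.mean()+b[0],y.mean()+b[1]];print(m,G(m,26))
for u in (270,300,330,360,370): # base left/right edges by column gradient
    col=cv2.cvtColor(im,cv2.COLOR_RGB2HSV)[:,u,1].astype(int)
    t=np.nonzero(col[85:135]<80)[0]; print(u,G((u,85+t[0]),25) if len(t) else None, end=' ')
    bb=np.nonzero(col[255:300]>100)[0]; print(G((u,255+bb[0]),25) if len(bb) else None)
E
```

```text
[np.float64(236.81720430107526), np.float64(116.15591397849462)] [[-118.36137269   66.76885789]]
[np.float64(237.16058394160584), np.float64(261.2116788321168)] [[-119.84933871  -58.6803632 ]]
270 [[-93.15439778  79.31103939]] [[-90.26871958 -70.68221782]]
300 [[-70.11959707  79.11395527]] [[ -60.16471747 -103.11883683]]
330 [[-46.3849767  78.6019274]] None
360 [[-21.43685863  78.56297742]] [[ -4.16647256 -71.60660928]]
370 [[-12.7333719  78.3916142]] [[  6.42036907 -72.34193881]]
```

```bash
python3 -m jog '[[[0,-12,0,0,0.28],[0,-12,0,0,0.28],[1,-12,0,0,0.28],[0,0,0,-7,0.28],[0,0,0,-7,0.28],[0,0,0,-7,0.28],[0,0,0,-7,0.28],[0,0,0,-7,0.28],[0,0,0,-7,0.28],[0,0,0,-7,0.28],[0,0,0,-7,0.28],[0,0,0,-7,0.28]]]'; python3 -m jog '[[[0,0,10,-7,0.28],[0,0,20,-7,0.28],[0,0,20,-7,0.28],[0,0,15,-5.2,0.28],[0,0,0,0,0.28],[0,0,0,0,0.28]]]'
python3 -c "
from h import *
s=status.get_state();g=np.array([[.9706,-.2409],[.2409,.9706]])
m=R.from_quat(s['tool_rot']).as_matrix();print(g@(s['tcp_pos'][:2]-[580.7,143.9]),s['tcp_pos'],np.degrees(np.arctan2(m[1,1],m[0,1])))"
```

```text
t: 9.92
tcp_pos: [444.1, 181.2, 108.7]
tool_rot: [0.343, 0.939, -0.001, -0.001]
force: [-0.7, 0.6, -0.3]
grip_width: 24.0
grip_force: 0.0
t: 10.42
tcp_pos: [444.2, 180.7, 43.7]
tool_rot: [0.126, 0.992, -0.001, -0.001]
force: [-0.8, 0.1, 0.2]
grip_width: 23.9
grip_force: 0.0
[-141.37438417    2.83958134] [444.17934358 180.70961     43.69532622] 75.49108334837389
```

```bash
python3 -m jog '[[[0,1.5,10,0,0.28],[0,0,6,0,0.28],[-5,0,0.5,0,0.28],[-5,0,0,0,0.28],[0,0,0,0,0.28],[0,0,0,0,0.28]]]'
python3 -m jog '[[[-5,0,0,0,0.28],[-5,0,0,0,0.28],[-5,0,0,0,0.28],[-5,0,0,0,0.28],[0,0,0,0,0.28]]]'
python3 -c "
from w import *
wrist('w7')"
```

```text
t: 10.92
tcp_pos: [456.8, 179.7, 28.1]
tool_rot: [0.126, 0.992, 0.0, 0.0]
force: [-0.7, -0.2, -0.5]
grip_width: 24.1
grip_force: 0.0
t: 11.33
tcp_pos: [476.8, 174.5, 27.9]
tool_rot: [0.126, 0.992, 0.0, 0.001]
force: [-0.3, 0.9, 0.3]
grip_width: 24.1
grip_force: 0.2
```

View pics/w7.png

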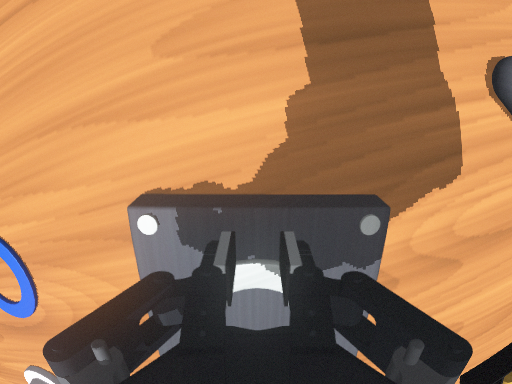

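The fingers straddle the mid-line: screws at (147,224) and (370,224), fingers centred at about 259. The ring's near rim is at (258,275), against them. I measure the ring numerically from the side camera.

```bash
cat > sd.py <<'E'
from h import *
from scipy.optimize import least_squares
g=np.array([[np.cos(.2525),-np.sin(.2525)],[np.sin(.2525),np.cos(.2525)]]);O=np.array([581.5,147.3])
def ring():
    c=read_camera('side');s=status.get_state();hsv=cv2.cvtColor(c['img'],cv2.COLOR_RGB2HSV)
    m=((hsv[...,1]<60)&(hsv[...,2]>130)).astype('uint8');m[:,:190]=0;m[:148]=0;m[185:]=0;m[:,245:]=0
    y,x=np.nonzero(m);p=(g@(ray2plane(c,np.c_[x,y],31)[:,:2]-O).T).T
    p=p[(abs(p[:,1])<60)&(p[:,0]<5)&~((p[:,0]<-108)&(abs(p[:,1])>50))]
    t=g@(s['tcp_pos'][:2]-O)
    print('tcp',t.round(1),'n',len(p),'x',np.percentile(p[:,0],[1,50,99]).round(1),'y',np.percentile(p[:,1],[1,50,99]).round(1))
    f=lambda q:np.maximum(np.hypot(*(p-q).T)-48,0)+np.maximum(30-np.hypot(*(p-q).T),0)
    r=least_squares(f,[t[0]+57,0]);print('ring',r.x.round(1),'cost',r.cost,'F',(g@s['force'][:2]).round(1))
if __name__=='__main__':ring()
E
python3 sd.py
```

```text
tcp [-1.09e+02  1.00e-01] n 341 x [-98.4 -48.6   4.4] y [-51.7  -6.   47.4]
ring [-47.1  -0. ] cost 2641.416590569075 F [-1.   0.3]
```

```bash
python3 -m jog '[[[-4,0,0,0,0.28],[-4,0,0,0,0.28],[-4,0,0,0,0.28],[-4,0,0,0,0.28],[-4,0,0,0,0.28],[0,0,0,0,0.28]]]'; python3 sd.py;  python3 -m jog '[[[-4,0,0,0,0.28],[-4,0,0,0,0.28],[-4,0,0,0,0.28],[-4,0,0,0,0.28],[-4,0,0,0,0.28],[-4,0,0,0,0.28],[-4,0,0,0,0.28],[-2,0,0,0,0.28],[0,0,0,0,0.28]]]'; python3 sd.py
```

```text
t: 11.93
tcp_pos: [496.0, 169.5, 27.9]
tool_rot: [0.126, 0.992, 0.0, 0.001]
force: [-0.3, -0.5, 0.9]
grip_width: 23.7
grip_force: 0.1
tcp [-88.7   0.2] n 274 x [-80.3 -40.9   4.5] y [-52.1  -5.2  49.4]
ring [-30.1  -1.4] cost 753.9103629025941 F [-0.6 -0.2]
t: 12.73
tcp_pos: [524.7, 162.1, 27.9]
tool_rot: [0.125, 0.992, 0.0, 0.0]
force: [0.4, 0.6, 0.3]
grip_width: 23.9
grip_force: 0.1
tcp [-59.    0.3] n 172 x [-49.8 -25.4   4.6] y [-52.5  -2.6  51.3]
ring [-3.7 -2.7] cost 259.4150379786445 F [-0.1 -0.3]
```

```bash
cat > f.py <<'E'
from sd import *
F=[]
for i in range(3):
    s=status.get_state();F.append(g@s['force'][:2]);read_camera('top') if i<2 else 0
print('x',(g@(s['tcp_pos'][:2]-O)).round(2),'Fx',np.mean(F,0).round(1),'raw',np.round([a[0] for a in F],1))
E
python3 -m jog '[[[-3,0,0,0,0.28],[-3,0,0,0,0.28],[-3,0,0,0,0.28],[0,0,0,0,0.28]]]';python3 f.py
python3 -m jog '[[[-1,0,0,0,0.28],[-1,0,0,0,0.28],[0,0,0,0,0.28]]]';python3 f.py
python3 -m jog '[[[-1,0,0,0,0.28],[-1,0,0,0,0.28],[0,0,0,0,0.28]]]';python3 f.py
```

```text
t: 13.12
tcp_pos: [533.4, 160.0, 27.9]
tool_rot: [0.125, 0.992, 0.0, 0.0]
force: [-0.9, 0.5, -0.6]
grip_width: 24.1
grip_force: 0.3
x [-50.11   0.27] Fx [-0.   0.2] raw [-1.   0.4  0.6]
t: 13.47
tcp_pos: [534.3, 159.7, 27.8]
tool_rot: [0.125, 0.992, -0.0, -0.0]
force: [-1.2, 0.0, 0.6]
grip_width: 23.7
grip_force: 0.7
x [-48.76   0.28] Fx [-1.2 -0.1] raw [-1.2 -1.1 -1.2]
t: 13.82
tcp_pos: [536.6, 159.1, 27.8]
tool_rot: [0.125, 0.992, -0.0, 0.0]
force: [-1.7, 0.1, -0.3]
grip_width: 23.8
grip_force: 0.7
x [-46.46   0.26] Fx [-1.3 -0.4] raw [-1.7 -1.  -1.3]
```

```bash
python3 -m jog '[[[-1,0,0,0,0.28],[-1,0,0,0,0.28],[0,0,0,0,0.28]]]';python3 f.py
python3 -m jog '[[[-1,0,0,0,0.28],[-0.5,0,0,0,0.28],[0,0,0,0,0.28]]]';python3 f.py
```

```text
t: 14.17
tcp_pos: [538.6, 158.6, 27.8]
tool_rot: [0.125, 0.992, 0.0, 0.0]
force: [-1.3, 0.6, 1.6]
grip_width: 23.8
grip_force: 0.6
x [-44.42   0.27] Fx [-1.5 -0.3] raw [-1.4 -1.3 -1.7]
t: 14.52
tcp_pos: [539.9, 158.3, 27.8]
tool_rot: [0.125, 0.992, -0.0, 0.0]
force: [-0.7, 0.7, 0.9]
grip_width: 23.7
grip_force: 0.6
x [-43.01   0.27] Fx [-0.7  0.1] raw [-0.8 -0.7 -0.6]
```

```bash
python3 -m jog '[[[-1,0,0,0,0.28],[-0.5,0,0,0,0.28],[0,0,0,0,0.28]]]';python3 f.py
python3 -m jog '[[[-1,0,0,0,0.28],[-0.5,0,0,0,0.28],[0,0,0,0,0.28]]]';python3 f.py
```

```text
t: 14.87
tcp_pos: [541.4, 157.9, 27.8]
tool_rot: [0.125, 0.992, -0.0, 0.0]
force: [-1.1, 0.6, -0.3]
grip_width: 23.8
grip_force: 0.6
x [-41.51   0.31] Fx [-0.9  0.3] raw [-1.2 -0.9 -0.6]
t: 15.22
tcp_pos: [542.9, 157.5, 27.8]
tool_rot: [0.125, 0.992, -0.0, 0.0]
force: [-1.2, 0.1, 0.4]
grip_width: 24.5
grip_force: 0.6
x [-39.98   0.23] Fx [-1.3 -0.2] raw [-1.1 -1.8 -1. ]
```

```bash
python3 -m jog '[[[-1,0,0,0,0.28],[-0.5,0,0,0,0.28],[0,0,0,0,0.28]]]';python3 f.py
```

```text
t: 15.57
tcp_pos: [544.3, 157.2, 27.8]
tool_rot: [0.125, 0.992, -0.0, 0.0]
force: [-0.8, 0.5, 1.3]
grip_width: 23.7
grip_force: 0.6
x [-38.51   0.28] Fx [-1.1  0.2] raw [-0.9 -1.4 -1. ]
```

```bash
python3 -m jog '[[[-1,0,0,0,0.28],[-0.5,0,0,0,0.28],[0,0,0,0,0.28]]]';python3 f.py
python3 -m jog '[[[-1,0,0,0,0.28],[-0.5,0,0,0,0.28],[0,0,0,0,0.28]]]';python3 f.py
```

```text
t: 15.92
tcp_pos: [545.8, 156.8, 27.8]
tool_rot: [0.125, 0.992, -0.0, 0.0]
force: [-2.3, 0.1, 0.3]
grip_width: 23.9
grip_force: 0.6
x [-36.99   0.27] Fx [-1.3  0. ] raw [-2.3 -1.2 -0.4]
t: 16.27
tcp_pos: [547.2, 156.4, 27.8]
tool_rot: [0.125, 0.992, -0.0, 0.0]
force: [-0.9, 0.5, -0.0]
grip_width: 23.8
grip_force: 0.6
x [-35.49   0.26] Fx [-1.3 -0.2] raw [-1.  -1.2 -1.5]
```

```bash
python3 -m jog '[[[-1,0,0,0,0.28],[-0.5,0,0,0,0.28],[0,0,0,0,0.28]]]';python3 f.py
python3 -m jog '[[[-1,0,0,0,0.28],[-0.5,0,0,0,0.28],[0,0,0,0,0.28]]]';python3 f.py
```

```text
t: 16.62
tcp_pos: [548.7, 156.0, 27.8]
tool_rot: [0.125, 0.992, 0.0, 0.0]
force: [-2.3, 0.5, 0.1]
grip_width: 23.7
grip_force: 0.6
x [-34.01   0.27] Fx [-2.1  0.1] raw [-2.3 -2.2 -1.9]
t: 16.97
tcp_pos: [550.1, 155.7, 27.8]
tool_rot: [0.125, 0.992, -0.0, 0.0]
force: [-0.5, -0.1, 1.3]
grip_width: 23.7
grip_force: 0.6
x [-32.5    0.29] Fx [-1.3 -0.4] raw [-0.5 -1.9 -1.5]
```

```bash
python3 -m jog '[[[-1,0,0,0,0.28],[0,0,0,0,0.28]]]';python3 f.py
python3 -m jog '[[[-1,0,0,0,0.28],[0,0,0,0,0.28]]]';python3 f.py
```

```text
t: 17.23
tcp_pos: [551.1, 155.5, 27.8]
tool_rot: [0.125, 0.992, 0.0, 0.0]
force: [-0.9, 1.0, 0.4]
grip_width: 23.8
grip_force: 0.7
x [-31.54   0.28] Fx [-1.5  0.3] raw [-1.1 -1.6 -1.9]
t: 17.5
tcp_pos: [552.1, 155.2, 27.8]
tool_rot: [0.125, 0.992, -0.0, 0.0]
force: [-1.6, -0.4, -0.7]
grip_width: 23.6
grip_force: 0.7
x [-30.49   0.27] Fx [-1.4 -0.2] raw [-1.4 -1.2 -1.6]
```

```bash
python3 -m jog '[[[-1,0,0,0,0.28],[-0.5,0,0,0,0.28],[0,0,0,0,0.28]]]';python3 f.py
python3 -m jog '[[[-1,0,0,0,0.28],[0,0,0,0,0.28]]]';python3 f.py
```

```text
t: 17.85
tcp_pos: [553.5, 154.8, 27.8]
tool_rot: [0.125, 0.992, 0.0, 0.0]
force: [-2.2, 0.3, 0.7]
grip_width: 24.2
grip_force: 0.6
x [-29.03   0.28] Fx [-1.3 -0.1] raw [-2.2 -1.5 -0.3]
t: 18.12
tcp_pos: [554.5, 154.6, 27.8]
tool_rot: [0.125, 0.992, -0.0, 0.0]
force: [-1.0, 0.2, 0.7]
grip_width: 23.9
grip_force: 0.7
x [-28.01   0.29] Fx [-1.5 -0.2] raw [-1.  -1.7 -1.8]
```

```bash
python3 -m jog '[[[-1,0,0,0,0.28],[0,0,0,0,0.28]]]';python3 f.py
python3 -m jog '[[[-1,0,0,0,0.28],[0,0,0,0,0.28]]]';python3 f.py
```

```text
t: 18.38
tcp_pos: [555.5, 154.3, 27.8]
tool_rot: [0.125, 0.992, 0.0, 0.0]
force: [-0.9, -0.7, 0.8]
grip_width: 23.6
grip_force: 0.7
x [-27.05   0.31] Fx [-1.  -0.4] raw [-0.7 -1.8 -0.5]
t: 18.65
tcp_pos: [555.7, 154.2, 27.7]
tool_rot: [0.125, 0.992, -0.0, -0.001]
force: [-2.4, 0.6, 1.7]
grip_width: 23.9
grip_force: 1.5
x [-26.65   0.27] Fx [-3.4 -0.1] raw [-2.5 -3.5 -4.1]
```

```bash
python3 -m jog '[[[-0.7,0,0,0,0.28],[0,0,0,0,0.28]]]';python3 f.py
```

```text
t: 18.92
tcp_pos: [555.9, 154.2, 27.6]
tool_rot: [0.125, 0.992, -0.0, -0.001]
force: [-5.1, 1.3, 3.3]
grip_width: 23.9
grip_force: 2.5
x [-26.48   0.29] Fx [-4.9 -0. ] raw [-5.3 -5.  -4.4]
```

```bash
python3 -m jog '[[[-0.7,0,0,0,0.28],[0,0,0,0,0.28]]]';python3 f.py
```

```text
t: 19.18
tcp_pos: [556.0, 154.2, 27.5]
tool_rot: [0.125, 0.992, -0.0, -0.002]
force: [-7.4, 2.2, 4.5]
grip_width: 23.8
grip_force: 3.2
x [-26.43   0.33] Fx [-7.1 -0. ] raw [-7.7 -6.3 -7.3]
```

```bash
python3 -m jog '[[[-0.7,0,0,0,0.28],[0,0,0,0,0.28]]]';python3 f.py
```

```text
t: 19.45
tcp_pos: [556.1, 154.2, 27.5]
tool_rot: [0.125, 0.992, -0.0, -0.002]
force: [-7.1, 1.9, 5.2]
grip_width: 24.0
grip_force: 4.0
x [-26.34   0.31] Fx [-8.1 -0.2] raw [-7.4 -9.1 -7.8]
```

```bash
python3 -m jog '[[[-0.7,0,0,0,0.28],[0,0,0,0,0.28]]]';python3 f.py
```

```text
t: 19.72
tcp_pos: [556.2, 154.2, 27.4]
tool_rot: [0.125, 0.992, -0.0, -0.003]
force: [-9.6, 2.5, 5.8]
grip_width: 24.1
grip_force: 4.7
x [-26.29   0.31] Fx [-9.7 -0.2] raw [-10.   -9.8  -9.2]
```

```bash
python3 -m jog '[[[0,0,-0.6,0,0.28],[0,0,0,0,0.28]]]';python3 f.py
```

```text
t: 19.98
tcp_pos: [556.2, 154.0, 27.6]
tool_rot: [0.125, 0.992, -0.0, -0.003]
force: [-7.7, 2.0, 0.8]
grip_width: 23.6
grip_force: 4.0
x [-26.25   0.23] Fx [-7.9  0.5] raw [-8.  -7.6 -8.1]
```

```bash
python3 -m jog '[[[-0.5,0,-0.2,0,0.28],[0,0,0,0,0.28]]]';python3 f.py
```

```text
t: 20.25
tcp_pos: [556.2, 154.0, 27.6]
tool_rot: [0.125, 0.992, -0.0, -0.003]
force: [-8.9, 2.4, 1.3]
grip_width: 24.0
grip_force: 4.3
x [-26.17   0.23] Fx [-8.9  0.5] raw [-9.2 -9.2 -8.4]
```

```bash
python3 -m jog '[[[-0.6,0,-0.1,0,0.28],[0,0,0,0,0.28]]]';python3 f.py
```

```text
t: 20.52
tcp_pos: [556.3, 154.0, 27.6]
tool_rot: [0.124, 0.992, -0.0, -0.004]
force: [-10.3, 2.9, 2.0]
grip_width: 23.8
grip_force: 4.9
x [-26.11   0.24] Fx [-10.2   0.2] raw [-10.7  -9.8 -10.1]
```

```bash
python3 -m jog '[[[-0.6,0,-0.1,0,0.28],[0,0,0,0,0.28]]]';python3 f.py
```

```text
t: 20.78
tcp_pos: [556.4, 154.0, 27.6]
tool_rot: [0.124, 0.992, -0.001, -0.004]
force: [-10.5, 3.8, 1.8]
grip_width: 24.1
grip_force: 5.4
x [-26.02   0.18] Fx [-10.7   0.4] raw [-11.1 -10.6 -10.2]
```

```bash
python3 -m jog '[[[-0.6,0,-0.1,0,0.28],[0,0,0,0,0.28]]]';python3 f.py
```

```text
t: 21.05
tcp_pos: [556.7, 153.9, 27.6]
tool_rot: [0.124, 0.992, -0.001, -0.004]
force: [-10.8, 2.9, 1.7]
grip_width: 23.6
grip_force: 5.6
x [-25.66   0.18] Fx [-11.3   0.1] raw [-11.2 -11.2 -11.6]
```

```bash
python3 -m jog '[[[-0.6,0,-0.1,0,0.28],[0,0,0,0,0.28]]]';python3 f.py
```

```text
t: 21.32
tcp_pos: [557.3, 153.7, 27.7]
tool_rot: [0.124, 0.992, -0.001, -0.004]
force: [-11.2, 3.1, 0.8]
grip_width: 24.2
grip_force: 5.5
x [-25.03   0.15] Fx [-11.2   0.3] raw [-11.6 -11.1 -11. ]
```

The stop is sliding now, at a steady 11 N. About 2 mm more.

```bash
python3 -m jog '[[[-0.6,0,0,0,0.28],[-0.6,0,0,0,0.28],[0,0,0,0,0.28]]]';python3 f.py
```

```text
t: 21.67
tcp_pos: [558.4, 153.4, 27.6]
tool_rot: [0.124, 0.992, -0.001, -0.004]
force: [-10.4, 3.2, 1.9]
grip_width: 23.7
grip_force: 5.5
x [-23.89   0.12] Fx [-11.4   0.3] raw [-10.9 -11.8 -11.6]
```

```bash
python3 -m jog '[[[-0.6,0,0,0,0.28],[-0.4,0,0,0,0.28],[0,0,0,0,0.28]]]';python3 f.py
```

```text
t: 22.02
tcp_pos: [559.3, 153.1, 27.6]
tool_rot: [0.124, 0.992, -0.001, -0.004]
force: [-10.8, 3.0, 1.7]
grip_width: 24.1
grip_force: 5.5
x [-22.92   0.15] Fx [-11.  -0.] raw [-11.2 -10.9 -11. ]
```

```bash
python3 -m jog '[[[2,0,0,0,0.28],[3,0,0,0,0.28],[10,0,0,0,0.28],[25,0,0,0,0.28],[30,0,0,0,0.28],[30,0,-30,0,0.28],[10,0,-35,0,0.28],[0,0,-35,0,0.28],[0,0,0,0,0.28],[0,0,0,0,0.28]]]'
python3 - <<'E'
from sd import *
for n in('side','top'):
    c=read_camera(n);hsv=cv2.cvtColor(c['img'],cv2.COLOR_RGB2HSV)
    m=((hsv[...,1]<40)&(hsv[...,2]>160));y,x=np.nonzero(m)
    p=(g@(ray2plane(c,np.c_[x,y],31)[:,:2]-O).T).T
    k=(p[:,0]>-60)&(p[:,0]<-2)&(abs(p[:,1])<50);p=p[k]
    if len(p)<5: print(n,len(p));continue
    i=np.argmin(p[:,0]);out=[]
    for lo in range(-35,35,5):
        q=p[(p[:,1]>=lo)&(p[:,1]<lo+5)];out.append((lo,q[:,0].min().round(1)) if len(q) else None)
    E=np.array([(o[1],o[0]+2.5) for o in out if o]);print(n,len(p),E.round(1).tolist())
    r=least_squares(lambda q:np.hypot(*(E-q).T)-47.5,[34,0],loss='soft_l1');print(r.x)
s=status.get_state();print(s['t'],s['tcp_pos'],s['force'])
E
```

```text
t: 22.95
tcp_pos: [460.0, 180.2, 130.9]
tool_rot: [0.125, 0.992, 0.002, 0.003]
force: [0.0, -0.2, -1.2]
grip_width: 24.0
grip_force: 0.0
side 26 [[-9.8, -22.5], [-9.8, -17.5], [-12.3, -12.5], [-14.9, -7.5], [-14.8, -2.5], [-14.8, 7.5], [-12.1, 12.5], [-9.3, 17.5], [-6.6, 22.5]]
[33.2821054  -2.12792353]
top 63 [[-5.6, -27.5], [-9.5, -22.5], [-10.8, -17.5], [-12.1, -12.5], [-13.4, -7.5], [-14.1, -2.5], [-13.5, 2.5], [-11.6, 7.5], [-12.2, 12.5], [-9.1, 17.5], [-7.1, 22.5], [-5.2, 27.5]]
[33.78656873 -1.3119316 ]
23.05 [458.07512167 179.17922904 128.4429706 ] [ 0.39019995 -0.84933983 -0.25420648]
```

The ring is at x ≈ 33.5 mm and y ≈ -1.5 mm in the gauge frame. The stop has shifted about 3 mm, and the arm is clear.

```bash
python3 -c "
from workcell import bot
print(bot.finish_job())"
```

```text
the job is handed in; nothing more can be done
None
```

The plain steel ring was pushed under the probe head onto the V stop until the stop shifted by about 3 mm (estimated from tool travel), and left lying there about 1.5 mm off the mid-line. The arm is clear, the other rings and hub were never handled, and the job is handed in with no verdict shown.

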